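# Press a loose rolling-pin handle home with a trigger clamp, then release the clamp

### The job

The left handle of the rolling pin has crept out on its dowel. Pump the trigger of the bar clamp until the handle is pressed fully home against the barrel and the jaw is squeezing it firmly, feeling for the trigger going stiff so that the wood is not crushed; then press the release tab and keep it in until the jaw has run all the way back, leaving the mended pin lying in its saddles. Work the clamp by its trigger and tab only: do not push the jaw, the bar or the pin, and leave the other things alone.

Things in the scene. Friction and masses are not known exactly. Their poses are not given: they have to be found in the camera images.
- jig: plywood board 105 x 392 x 15 mm fixed to the worktop with a one-hand bar clamp screwed on, lying on its side. Origin: on the worktop under the bar, amid the black housing (56 mm in x, 80 in y, top at z = 60). x points away from the robot, y along the bar to the moving jaw, z up. The toothed bar (14 x 12 mm, mid-height z = 45) slides through the housing; the fixed jaw's face is at y = 42.
- trigger_pull (a point): point on the front (+y) face of the trigger where a finger pulls, 62 mm to the robot's side of the bar, z = 45. Black lever 12 mm thick, z = 35 to 55 mm; fingers may reach 15 mm below it. Pull it towards the handle (jig -y), 29 to 31 mm being a full pull; a spring returns it. Let it come fully back between pulls. A full pull gains 10 mm of jaw travel, half a pull 5, less is lost again.
- trigger (a joint): trigger angle: 0 at rest, 0.40 rad pulled in (0.36 is a full pull); it turns about an upright pin at x = 16, y = 0 of the jig, 83 mm from trigger_pull. Pull felt at trigger_pull: up to 7 N with the jaw free, up to 11 N while the handle slides on its dowel; once it is home it climbs by about 1 N per mm of pull. 13 to 16 N is a firm squeeze; over 17 N may crush the wood (30 N at the jaw pad).
- handle_grip (a point): point on the rear (-y) face of the fixed pistol handle, opposite trigger_pull, z = 45 mm. The handle is 22 mm thick and 24 high and points to -x, 30 to 105 mm from the bar. Handle and trigger together measure 69 mm at rest; squeeze them together or pull the trigger alone.
- release_tab (a point): point on the robot-side (-x) face of the release tab: grey ribbed tab 5 mm thick, z = 37 to 53 mm, 38 mm long along y, beside the bar between trigger and pin; the point is 11 mm from its free end, z = 45. Push it straight towards the bar (jig +x) by 6 to 8 mm, with 5 to 15 N (more when the clamp is tight). While it is held in for about a second a spring in the housing runs the bar and jaw back.
- release (a joint): how far the release tab is pressed in, m: 0 at rest; from about 0.005 it frees the bar, 0.008 is as far as it goes.
- jaw (a joint): how far the bar and its jaw are drawn in, m: 0 is run right back, 0.07 the limit. The ratchet holds it at every 5 mm.
- jaw_pad: sprung rubber pad on the moving jaw, 36 x 12 x 30 mm, which presses on the end of the loose handle; it yields by 1 mm for each 12 N. Origin: middle of its back.
- jaw_face (a point): middle of the pad's face that meets the handle, at the height of the pin's axis.
- pin_centre (a point): middle of the rolling pin's barrel. The pin (wood, barrel 120 mm long and 44 mm across, each handle 50 mm long) lies loose in two vee saddles, its axis along the jig's y, 48 mm beyond the bar and 45 mm above the worktop; its right handle looks at the fixed jaw.
- rolling_pin: the same pin; its origin is the middle of the barrel, y along its axis towards the loose handle.
- pin_handle (a joint): how far the left handle stands out from the barrel on its dowel, m; 0 is fully home. It takes 6 N at the jaw to slide it.
- tape: roll of masking tape, 104 mm across and 25 high, lying beyond the pin; bystander.
- cup: small green coffee cup, 65 x 91 x 52 mm, on the robot's side of the bar, towards the moving jaw; bystander.
- shaker: glass salt shaker, 44 mm across and 90 high, beyond the clamp housing; bystander.
- bowl: small white bowl, 104 mm across and 48 high, beyond the pin; bystander.
- spoon: teaspoon, 137 mm long, on the worktop on the robot's side of the bar between trigger and cup; bystander.

How it is judged:
By the outcome, as a careful person would: the job done as asked, in the order asked, and still so for the second after the job is handed in, with the robot touching nothing.
It also fails if it takes over 51 s, if anything falls off the work surface, if the arm or the gripper's body presses on something with over 40 N, if the wrist force passes 120 N, or if a joint passes its speed limit or range.

### The arm

A 7-joint arm with a two-finger parallel gripper is mounted at the origin on a cart in front of the work surface, level with it; the furniture and walls round the work are solid. World frame = base frame: x ahead of the robot, y to its left, z up, the work surface at z = 0. Lengths are in m, angles in rad, forces in N, time in s.
With the tool pointing down it reaches from about 0.35 to 0.9 m from the base axis. Payload 8.1 kg.
Tool frame: the origin (TCP) lies between the finger pads; the fingertips stand 17 mm ahead of it and the grasp point (between the pads) lies 2 mm behind it; z points along the fingers, y is the line along which they close (so a half turn about z gives the same grasp; the last joint's range is limited). The gripper opens to 92 mm and grips with 3 to 60 N. Pads are 19 mm wide; open, the fingers measure 130 mm over their backs; the gripper's body (75 mm by 190 mm) begins 47 mm behind the grasp point.
Start: joints at [1.223, 0.434, 0.025, 1.573, -0.012, 1.134, -0.075], TCP at [0.151, -0.606, 0.244] pointing down, gripper open.
Joint ranges: [-2.62, 2.62], [-0.44, 2.09], [-1.27, 1.32], [0.08, 2.57], [-1.32, 4.46], [0.12, 2], [-2.74, 2.74]. Speed limits (rad/s): [2.22, 2.22, 3.01, 3.01, 3.14, 3.14, 3.14].

### API

Orientations are given as a rotation vector (axis times angle).
In Python, from cell import observe, get_image, calibration, sign_off, look_for, regions_of, landmark_of gives the robot as it stands.
- The arm moves only by the tool jog_arm, never from a script. Its argument "plan" is a list of rows, each an object with "offset": the shift along the tool's x, y, z normalised to -1 to 1, where 1 is 0.15 m, a list of three; "twist": the turn, a rotation vector about the tool's x, y, z normalised to -1 to 1, where 1 is 2 pi rad, a list of three; "fingers": the gripper command: -1 is shut, 1 is fully open, values between are in proportion. In form: [{"offset": [x, y, z], "twist": [ax, ay, az], "fingers": fingers}, ...]. A call has 1 to 20 rows; each row is the pose to reach, as a shift and turn from the pose commanded when the call began, along the tool's axes at that moment, turning the shorter way round; what a row does not reach only later rows make up. A row lasts 1/8 s, in which the tool goes at most 62.5 mm and 10.7 degrees, less where a joint would pass 70% of its speed; a pose out of reach is approached as far as the arm can. A call with a number of a shift or a turn outside -1 to 1 is refused whole. A call with a gripper value outside its range is refused whole. The fingers move at their own pace and stop on an object; "newtons" is the grip in N (left out, the last holds). Time passes only in rows, so rows that repeat a pose let the fingers close. It gives the time, the measured TCP pose, the force, the opening and the grip force at its end, in the units of the state.
- observe(): the state, without advancing time (a new reading comes with each control period).
- get_image(name): name is "scene" or "side" or "wrist"; returns the picture (384x512x3 uint8, red, green, blue); there is no depth.
- calibration(name): a dict with "fov_y" (degrees; the focal length in pixels is half the picture's height over the tangent of half this angle, whatever the lens; pixels are square), "cx", "cy" (the principal point, pixels), "position" and "attitude" of the camera in the world. Camera axes: x right, y down, z forward; pixel columns grow to the right and rows downward; lengths in m; the calibration is good to about 2 mm. The wrist camera is an equidistant fisheye: a pixel r from the principal point sees the ray r / f radians off the axis. A picture is of the moment at which its call begins: read the wrist's pose just before it. calibration takes no time and is no camera call; for the wrist camera it gives the pose at the moment of the call.
- sign_off(): hands the job in; it is judged then, once.
Trained networks look in the newest picture that a camera, given by its name, has taken for a name from the list of things; names that differ only in an ending like _2 or _b are one class to them, and where a whole thing is asked for, a point or a joint stands for the part that bears it (a point fixed in the world has none). Each returns a list of dicts, best first, with "conf" (0 to 1); they miss things now and then, are a little off and sometimes report something else, mostly with a low value. They report only what shows in the picture. A call takes as long as a camera call.
- look_for(thing, camera): "box" ([left, top, width, height] as shares, 0 to 1, of the picture: columns of its width, rows of its height, round what is visible of it).
- regions_of(thing, camera): "region" (384x512 bool, what is visible of it) and "box" ([left, top, width, height] as shares, 0 to 1, of the picture: columns of its width, rows of its height, round what is visible of it).
- landmark_of(thing, camera): "at" ([row, column] as shares, 0 to 1, of the picture: columns of its width, rows of its height: a listed point, or the origin of a listed thing).
The state is a dict: "clock": time; "joints": joint angles; "dq": joint speeds; "joint_efforts": joint torques, N m; "position": TCP position; "ee_rot": TCP orientation; "force": force on the tool from outside, world axes, zero at the start; "ft_torque": the same for the moment, N m; "width": opening from 0.0 (shut) to 1.0 (fully open); "gripper_force": force on a finger pad.
Only numpy, scipy, OpenCV 4.12 (cv2) and the standard library are available. Lean on these libraries where they do the work, as an engineer would, in place of code of your own. Each camera call takes 0.05 s, during which the arm holds its last target. There are 200 camera calls.

## Working session

There is one attempt and no reset: what is moved stays moved. The work goes in short steps, Python scripts to look and compute and a tool call to move; the robot and the scene stay as the last step left them, time stands still between calls to the robot, and variables do not carry over. Pictures are saved under pics/ and viewed, at most 10 in all, crops included, and the job is handed in when it is done.

Besides the shell and the picture viewer there is one more tool, called after "Emit:" as name([rows], argument=value, ...), one row to a line, values as JSON. jog_arm: Moves the arm, as the interface text tells. Scaled input: -1 to 1 covers 0.15 m each way for a shift and 2 pi rad each way for a turn. Its arguments: {"type":"object","properties":{"plan":{"type":"array","items":{"type":"object","properties":{"offset":{"type":"array","items":{"type":"number","minimum":-1,"maximum":1}},"twist":{"type":"array","items":{"type":"number","minimum":-1,"maximum":1}},"fingers":{"type":"number"}}}},"newtons":{"type":"number"}},"required":["plan"]}

```bash
mkdir -p pics; cat > h.py <<'E'
import numpy as np, cv2
from scipy.spatial.transform import Rotation as R
from cell import *
def att(c):
    a=np.array(c["attitude"],float)
    return a if a.shape==(3,3) else (R.from_rotvec(a).as_matrix() if a.size==3 else R.from_quat(a).as_matrix())
def ray(cam,rc,c=None):
    c=c or calibration(cam); f=192/np.tan(np.radians(c["fov_y"])/2)
    u=rc[1]*512-c["cx"]; v=rc[0]*384-c["cy"]
    if cam=="wrist":
        r=np.hypot(u,v); t=r/f; d=np.array([np.sin(t)*u/r,np.sin(t)*v/r,np.cos(t)])
    else: d=np.array([u/f,v/f,1.])
    d=att(c)@d; return np.array(c["position"]),d/np.linalg.norm(d)
def atz(cam,rc,z,c=None):
    p,d=ray(cam,rc,c); return p+d*(z-p[2])/d[2]
def save(cam,n):
    im=get_image(cam); cv2.imwrite(f"pics/{n}.png",cv2.cvtColor(im,cv2.COLOR_RGB2BGR)); return im
E
python3 - <<'E'
from h import *
np.set_printoptions(precision=4,suppress=True)
print(observe())
for cam in("scene","side","wrist"):
    save(cam,cam+"0"); print(cam,calibration(cam))
for cam in("scene","side"):
    for t,z in(("jig",0),("trigger_pull",.045),("handle_grip",.045),("release_tab",.045),("jaw_face",.045),("pin_centre",.045),("cup",.026),("spoon",0.003),("shaker",.045)):
        for r in landmark_of(t,cam)[:1]: print(cam,t,round(r["conf"],2),np.array(r["at"])*[384,512],atz(cam,r["at"],z))
E
```

```text
{'clock': 0.0, 'joints': array([ 1.2234,  0.4352,  0.025 ,  1.5741, -0.0116,  1.134 , -0.0751]), 'dq': array([-0.0005,  0.0001,  0.0013,  0.0002,  0.0004,  0.0009, -0.0001]), 'joint_efforts': array([ -0.0013, -66.7855,   0.9847, -31.446 ,  -0.0606,   0.0431,
         0.0002]), 'position': array([ 0.1513, -0.6059,  0.2429]), 'ee_rot': array([-3.1166, -0.3833,  0.0006]), 'force': array([-0.7272,  0.2152, -0.9434]), 'ft_torque': array([-0.0037,  0.0612,  0.0103]), 'gripper_force': 0.0, 'width': 1.0009252415494985}
scene {'fov_y': 55.56069260398258, 'cx': 260.7715712162959, 'cy': 193.6450702221729, 'position': array([ 0.1613, -0.35  ,  0.6598]), 'attitude': array([-2.207 ,  0.8667, -0.3793])}
side {'fov_y': 47.75149248824456, 'cx': 256.3239137999312, 'cy': 191.0042768552805, 'position': array([ 0.5761, -0.8661,  0.5198]), 'attitude': array([-2.0272,  0.0088,  0.0138])}
wrist {'fov_y': 65.70646984690485, 'cx': 249.48676521775815, 'cy': 194.203382309601, 'position': array([ 0.2203, -0.589 ,  0.3846]), 'attitude': array([ 2.3015, -1.7984, -0.2449])}
scene jig 0.93 [248.9856 290.0992] [ 0.55
[... 391 characters left out ...]
0.2398 0.026 ]
scene spoon 0.63 [230.8992 223.0784] [0.4791 0.1104 0.003 ]
scene shaker 0.69 [228.4032 331.8784] [ 0.6403 -0.0766  0.045 ]
side jig 0.6 [235.008  256.6144] [ 0.5698 -0.0323  0.    ]
side trigger_pull 0.64 [207.5904 226.4064] [0.5007 0.0161 0.045 ]
side handle_grip 0.63 [225.408  219.5968] [ 0.491  -0.0641  0.045 ]
side release_tab 0.5 [204.288  243.8144] [0.5405 0.0313 0.045 ]
side jaw_face 0.43 [163.6992 281.3952] [0.6411 0.2752 0.045 ]
side pin_centre 0.79 [186.5088 277.6064] [0.6237 0.1253 0.045 ]
side cup 0.69 [178.9824 233.5744] [0.5071 0.2163 0.026 ]
side spoon 0.63 [207.5136 220.8256] [0.4799 0.0949 0.003 ]
side shaker 0.72 [238.1184 307.0976] [ 0.6727 -0.1186  0.045 ]
```

View pics/scene0.png

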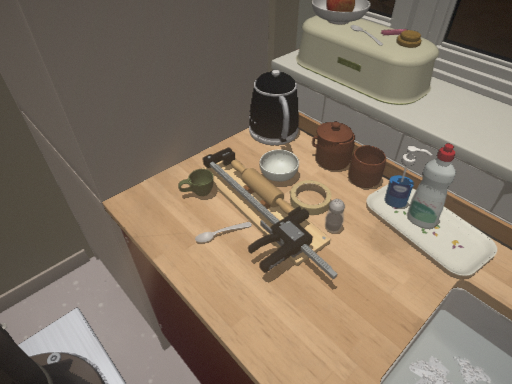

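View pics/side0.png

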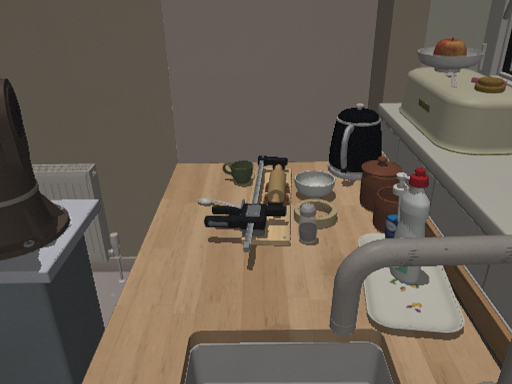

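The scene shows the clamp with the trigger near px (258,238), the handle near (275,262) and the tab near (264,227). The spoon is at (225,232) and the cup at (200,183). The side view agrees. The jig is turned about -4.6°. I'll move in above the clamp for a closer look.

Emit:
jog_arm([
  {"offset": [0.75,-0.89,0],"twist": [0,0,0],"fingers": -1},
  {"offset": [0.75,-0.89,0],"twist": [0,0,0],"fingers": -1},
  {"offset": [0.75,-0.89,0],"twist": [0,0,0],"fingers": -1},
], newtons=20)

```text
clock: 1.42
position: [0.2293, -0.4474, 0.2438]
ee_rot: [3.118, 0.385, 0.001]
force: [0.8, -0.2, 0.4]
width: 0.725
gripper_force: 0.0
```

Emit:
jog_arm([
  {"offset": [0.75,-0.89,0],"twist": [0,0,0],"fingers": -1},
  {"offset": [0.75,-0.89,0],"twist": [0,0,0],"fingers": -1},
  {"offset": [0.75,-0.89,0],"twist": [0,0,0],"fingers": -1},
])

```text
clock: 1.8
position: [0.3059, -0.2906, 0.244]
ee_rot: [3.117, 0.385, 0.001]
force: [-0.1, -0.5, -0.3]
width: 0.395
gripper_force: 0.0
```

Emit:
jog_arm([
  {"offset": [0.75,-0.89,0],"twist": [0,0,0],"fingers": -1},
  {"offset": [0.75,-0.89,0],"twist": [0,0,0],"fingers": -1},
  {"offset": [0.75,-0.89,0],"twist": [0,0,0],"fingers": -1},
])

```text
clock: 2.17
position: [0.3827, -0.1337, 0.2442]
ee_rot: [3.117, 0.385, 0.002]
force: [1.4, 0.1, -0.3]
width: 0.071
gripper_force: 0.0
```

Emit:
jog_arm([
  {"offset": [0.75,-0.89,0],"twist": [0,0,0.052],"fingers": -1},
  {"offset": [0.75,-0.89,0],"twist": [0,0,0.052],"fingers": -1},
  {"offset": [0.75,-0.89,0],"twist": [0,0,0.052],"fingers": -1},
  {"offset": [0.75,-0.89,0],"twist": [0,0,0.052],"fingers": -1},
])

```text
clock: 2.68
position: [0.4599, 0.025, 0.2441]
ee_rot: [-3.137, 0.12, -0.002]
force: [-0.4, -0.3, 0.7]
width: 0.006
gripper_force: 0.0
```

```bash
python3 - <<'E'
from h import *
np.set_printoptions(precision=4,suppress=True)
o=observe(); print(o["clock"],o["position"],R.from_rotvec(o["ee_rot"]).as_matrix(),o["joints"])
c=calibration("wrist"); save("wrist","w1"); print(c)
for t,z in(("jig",0),("trigger_pull",.045),("handle_grip",.045),("release_tab",.045),("jaw_face",.045),("pin_centre",.045),("jaw_pad",.045),("spoon",0.003)):
    for r in landmark_of(t,"wrist")[:2]: print(t,round(r["conf"],2),np.array(r["at"])*[384,512],atz("wrist",r["at"],z,c))
E
```

```text
2.675 [0.4599 0.025  0.2441] [[ 0.9971 -0.0765  0.0013]
 [-0.0765 -0.9971  0.0019]
 [ 0.0012 -0.002  -1.    ]] [ 0.2218  0.2047 -0.4557  1.9268  0.1026  1.0312 -1.9257]
{'fov_y': 65.70646984690485, 'cx': 249.48676521775815, 'cy': 194.203382309601, 'position': array([0.5305, 0.0192, 0.3857]), 'attitude': array([ 2.0023, -2.1627, -0.2934])}
jig 0.57 [ 89.5104 280.5248] [ 0.5606 -0.022   0.    ]
jig 0.28 [144.4992  86.3232] [0.5173 0.2572 0.    ]
trigger_pull 0.81 [140.6976 260.5056] [0.4998 0.0098 0.045 ]
release_tab 0.46 [114.8928 238.2848] [0.5313 0.0327 0.045 ]
jaw_face 0.62 [67.392  56.2176] [0.6289 0.2668 0.045 ]
jaw_pad 0.83 [70.3104 51.6096] [0.6269 0.2751 0.045 ]
spoon 0.92 [160.8192 185.9072] [0.478  0.1084 0.003 ]
```

View pics/w1.png

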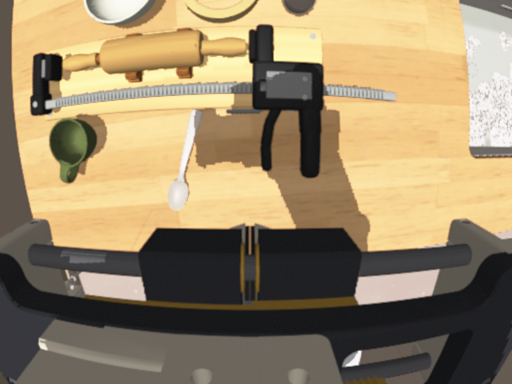

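The wrist view shows the trigger's front face near px (263,150), the handle to its right at (310,145) and the tab at (228–260,111). The spoon tip is at (196,112), clear of the work. I'll go down on the trigger's +y side.

Emit:
jog_arm([
  {"offset": [0.26,-0.17,0.5],"twist": [0,0,0],"fingers": -1},
  {"offset": [0.26,-0.17,1.0],"twist": [0,0,0],"fingers": -1},
  {"offset": [0.26,-0.17,1.0],"twist": [0,0,0],"fingers": -1},
  {"offset": [0.26,-0.17,1.0],"twist": [0,0,0],"fingers": -1},
])

```text
clock: 3.62
position: [0.4979, 0.0423, 0.0917]
ee_rot: [3.138, -0.129, -0.008]
force: [-0.6, 0.5, 1.1]
width: 0.005
gripper_force: 0.0
```

```bash
python3 - <<'E'
from h import *
np.set_printoptions(precision=4,suppress=True)
o=observe(); print(o["clock"],o["position"],o["force"])
c=calibration("wrist"); save("wrist","w2")
for t in("trigger_pull","handle_grip","release_tab"):
    for r in landmark_of(t,"wrist")[:1]: print(t,round(r["conf"],2),np.array(r["at"])*[384,512],atz("wrist",r["at"],.045,c))
E
```

```text
3.625 [0.4979 0.0423 0.0917] [-0.5546  0.539   1.1154]
trigger_pull 0.93 [211.584 297.984] [0.502  0.0091 0.045 ]
handle_grip 0.58 [216.6144 390.912 ] [ 0.4914 -0.0607  0.045 ]
release_tab 0.9 [169.6896 255.488 ] [0.5329 0.0355 0.045 ]
```

View pics/w2.png

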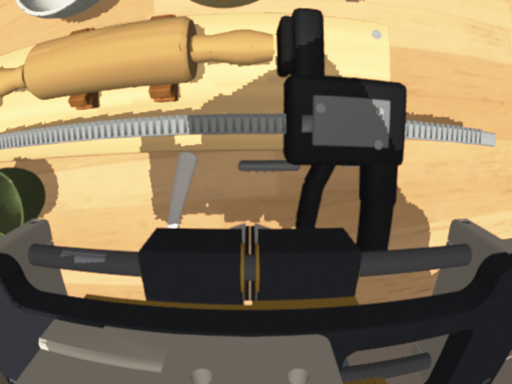

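The tab is at px (240–298,165), the trigger at about (312,200) and the gripper straddles clear on the left. Now down, then feel for contact.

Emit:
jog_arm([
  {"offset": [0,0,0.34],"twist": [0,0,0],"fingers": -1},
  {"offset": [0,0,0.34],"twist": [0,0,0],"fingers": -1},
])

```text
clock: 4.08
position: [0.4982, 0.0423, 0.042]
ee_rot: [3.138, -0.129, -0.005]
force: [-0.4, -0.5, 1.1]
width: 0.003
gripper_force: 0.0
```

Emit:
jog_arm([
  {"offset": [0,0.06,0],"twist": [0,0,0],"fingers": -1},
  {"offset": [0,0.1,0],"twist": [0,0,0],"fingers": -1},
  {"offset": [0,0.1,0],"twist": [0,0,0],"fingers": -1},
])

```text
clock: 4.45
position: [0.4994, 0.0276, 0.0441]
ee_rot: [-3.138, 0.131, -0.004]
force: [0.7, 2.0, 0.4]
width: 0.003
gripper_force: 0.9
```

Emit:
jog_arm([
  {"offset": [0,0.04,0],"twist": [0,0,0],"fingers": -1},
  {"offset": [0,0.08,0],"twist": [0,0,0],"fingers": -1},
  {"offset": [0,0.1,0],"twist": [0,0,0],"fingers": -1},
  {"offset": [0,0.1,0],"twist": [0,0,0],"fingers": -1},
])

```text
clock: 4.95
position: [0.4964, 0.0137, 0.0428]
ee_rot: [-3.138, 0.127, 0.002]
force: [-3.1, 5.8, 2.0]
width: 0.001
gripper_force: 2.3
```

Emit:
jog_arm([
  {"offset": [0,0.05,0],"twist": [0,0,0],"fingers": -1},
  {"offset": [0,0.09,0],"twist": [0,0,0],"fingers": -1},
  {"offset": [0,0.11,0],"twist": [0,0,0],"fingers": -1},
  {"offset": [0,0.11,0],"twist": [0,0,0],"fingers": -1},
])

```text
clock: 5.45
position: [0.4943, -0.0025, 0.0426]
ee_rot: [-3.138, 0.127, 0.004]
force: [-4.6, 5.4, 3.6]
width: 0.007
gripper_force: 3.3
```

```bash
python3 - <<'E'
from h import *
np.set_printoptions(precision=4,suppress=True)
save("wrist","w3"); o=observe(); print(o["position"],o["force"]); c=calibration("wrist")
for t in("trigger_pull","handle_grip"):
    for r in landmark_of(t,"wrist")[:1]: print(t,round(r["conf"],2),atz("wrist",r["at"],.045,c))
im=get_image("scene")[120:280,150:350]; cv2.imwrite("pics/s1.png",cv2.resize(im[:,:,::-1],None,fx=4,fy=3.75,interpolation=cv2.INTER_CUBIC))
E
```

```text
[ 0.4943 -0.0025  0.0426] [-4.6358  5.5575  2.1603]
handle_grip 0.88 [ 0.4916 -0.0597  0.045 ]
```

View pics/s1.png

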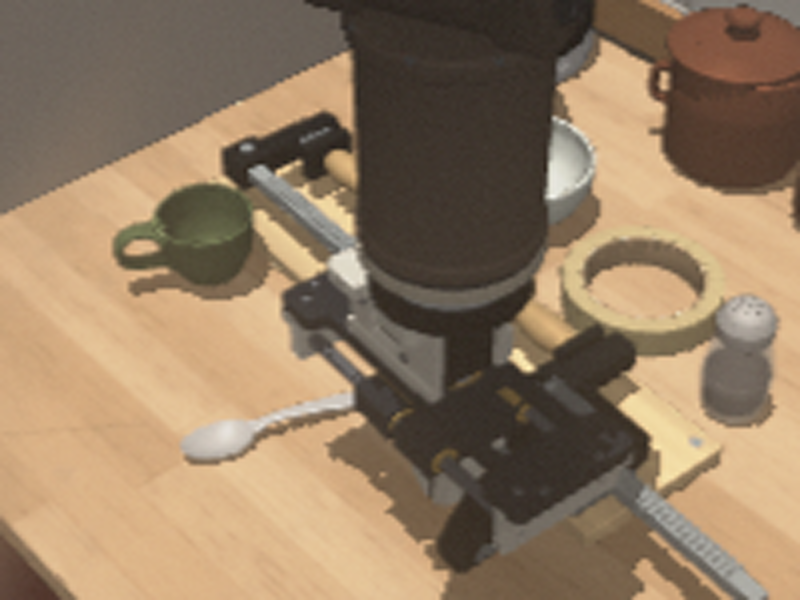

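The scene crop shows the jaw close to the loose handle end at about (330,150), with nothing disturbed. Now let the trigger return.

Emit:
jog_arm([
  {"offset": [0,-0.15,0],"twist": [0,0,0],"fingers": -1},
  {"offset": [0,-0.29,0],"twist": [0,0,0],"fingers": -1},
  {"offset": [0,-0.29,0],"twist": [0,0,0],"fingers": -1},
  {"offset": [0,-0.29,0],"twist": [0,0,0],"fingers": -1},
])

```text
clock: 6.15
position: [0.4992, 0.0388, 0.0426]
ee_rot: [3.138, -0.13, -0.001]
force: [0.4, -0.3, -0.1]
width: 0.003
gripper_force: 0.0
```

```bash
cat > j.py <<'E'
from h import *
np.set_printoptions(precision=4,suppress=True)
o=observe(); print(o["clock"],o["position"],o["force"])
for cam in("scene","side"):
    get_image(cam)
    for t in("jaw_pad","jaw_face","pin_handle","pin_centre","trigger_pull"):
        for r in landmark_of(t,cam)[:1]: print(cam,t,round(r["conf"],2),atz(cam,r["at"],.045))
E
python3 j.py
```

```text
6.15 [0.4992 0.0388 0.0426] [ 0.3779 -0.2945 -0.1321]
scene jaw_face 0.69 [ 0.6288 -0.0789  0.045 ]Traceback (most recent call last):
  File "j.py", line 7, in <module>
    for r in landmark_of(t,cam)[:1]: print(cam,t,round(r["conf"],2),atz(cam,r["at"],.045))
             ~~~~~~~~~~~^^^^^^^
ValueError: it knows: bowl, cup, handle_grip, jaw_face, jaw_pad, jig, pin_centre, release_tab, rolling_pin, shaker, spoon, tape, trigger_pull
```

Emit:
jog_arm([
  {"offset": [0,0.08,0],"twist": [0,0,0],"fingers": -1},
  {"offset": [0,0.13,0],"twist": [0,0,0],"fingers": -1},
  {"offset": [0,0.18,0],"twist": [0,0,0],"fingers": -1},
  {"offset": [0,0.18,0],"twist": [0,0,0],"fingers": -1},
])

```text
clock: 6.8
position: [0.4959, 0.0128, 0.0425]
ee_rot: [-3.138, 0.129, 0.003]
force: [-3.4, 5.6, -0.3]
width: 0.007
gripper_force: 2.7
```

Emit:
jog_arm([
  {"offset": [0,0.05,0],"twist": [0,0,0],"fingers": -1},
  {"offset": [0,0.09,0],"twist": [0,0,0],"fingers": -1},
  {"offset": [0,0.11,0],"twist": [0,0,0],"fingers": -1},
  {"offset": [0,0.11,0],"twist": [0,0,0],"fingers": -1},
])

```text
clock: 7.3
position: [0.4938, -0.0024, 0.0423]
ee_rot: [-3.138, 0.127, 0.005]
force: [-5.5, 8.2, 1.5]
width: 0.007
gripper_force: 4.8
```

Emit:
jog_arm([
  {"offset": [0,-0.15,0],"twist": [0,0,0],"fingers": -1},
  {"offset": [0,-0.29,0],"twist": [0,0,0],"fingers": -1},
  {"offset": [0,-0.29,0],"twist": [0,0,0],"fingers": -1},
  {"offset": [0,-0.29,0],"twist": [0,0,0],"fingers": -1},
])

```text
clock: 7.8
position: [0.4992, 0.0384, 0.0426]
ee_rot: [3.138, -0.131, -0.001]
force: [-0.5, -0.6, 0.2]
width: 0.004
gripper_force: 0.0
```

```bash
python3 - <<'E'
from h import *
a=save("wrist","w4"); im=get_image("scene")[140:200,190:290]
cv2.imwrite("pics/s2.png",np.hstack([cv2.resize(im[:,:,::-1],(400,240),interpolation=cv2.INTER_CUBIC),cv2.resize(a[:240,:400,::-1],(400,240))]))
for cam in("scene","wrist"):
    for t in("jaw_pad","trigger_pull"):
        for r in landmark_of(t,cam)[:2]: print(cam,t,round(r["conf"],2),atz(cam,r["at"],.045))
E
```

```text
scene jaw_pad 0.33 [0.49909945 0.01176762 0.045     ]
scene trigger_pull 0.44 [0.50010381 0.01155651 0.045     ]
```

View pics/s2.png

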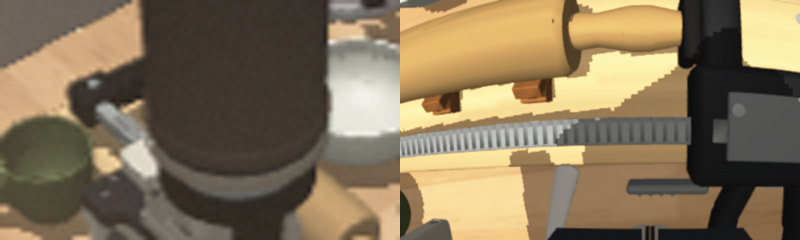

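The picture shows the pin's right handle now seated against the fixed jaw. The force reached about 10 N, so the loose handle is starting to slide. I'll make pull 3 in stages.

Emit:
jog_arm([
  {"offset": [0,0.08,0],"twist": [0,0,0],"fingers": -1},
  {"offset": [0,0.12,0],"twist": [0,0,0],"fingers": -1},
  {"offset": [0,0.15,0],"twist": [0,0,0],"fingers": -1},
  {"offset": [0,0.15,0],"twist": [0,0,0],"fingers": -1},
])

```text
clock: 8.6
position: [0.4962, 0.0184, 0.0425]
ee_rot: [-3.138, 0.128, 0.003]
force: [-4.4, 8.4, 0.7]
width: 0.003
gripper_force: 3.7
```

Emit:
jog_arm([
  {"offset": [0,0.03,0],"twist": [0,0,0],"fingers": -1},
  {"offset": [0,0.04,0],"twist": [0,0,0],"fingers": -1},
  {"offset": [0,0.04,0],"twist": [0,0,0],"fingers": -1},
])

```text
clock: 8.98
position: [0.4952, 0.0132, 0.0424]
ee_rot: [-3.137, 0.126, 0.004]
force: [-6.6, 9.0, 2.0]
width: 0.004
gripper_force: 4.6
```

Emit:
jog_arm([
  {"offset": [0,0.02,0],"twist": [0,0,0],"fingers": -1},
  {"offset": [0,0.03,0],"twist": [0,0,0],"fingers": -1},
  {"offset": [0,0.03,0],"twist": [0,0,0],"fingers": -1},
])

```text
clock: 9.35
position: [0.4945, 0.0088, 0.0424]
ee_rot: [-3.137, 0.126, 0.005]
force: [-6.7, 9.3, 2.1]
width: 0.007
gripper_force: 5.0
```

Emit:
jog_arm([
  {"offset": [0,0.02,0],"twist": [0,0,0],"fingers": -1},
  {"offset": [0,0.02,0],"twist": [0,0,0],"fingers": -1},
])

```text
clock: 9.6
position: [0.494, 0.0057, 0.0423]
ee_rot: [-3.137, 0.126, 0.006]
force: [-8.1, 10.0, 2.9]
width: 0.004
gripper_force: 5.1
```

Emit:
jog_arm([
  {"offset": [-0.02,0.01,0],"twist": [0,0,0],"fingers": -1},
  {"offset": [-0.04,0.01,0],"twist": [0,0,0],"fingers": -1},
  {"offset": [-0.04,0.01,0],"twist": [0,0,0],"fingers": -1},
])

```text
clock: 9.98
position: [0.4918, 0.0047, 0.0432]
ee_rot: [-3.136, 0.126, -0.005]
force: [2.6, 7.3, 0.1]
width: 0.005
gripper_force: 3.8
```

Emit:
jog_arm([
  {"offset": [-0.01,0.02,0],"twist": [0,0,0],"fingers": -1},
  {"offset": [-0.01,0.04,0],"twist": [0,0,0],"fingers": -1},
  {"offset": [-0.01,0.04,0],"twist": [0,0,0],"fingers": -1},
])

```text
clock: 10.35
position: [0.4904, -0.0012, 0.0434]
ee_rot: [-3.136, 0.127, -0.006]
force: [4.2, 8.4, 0.5]
width: 0.007
gripper_force: 3.5
```

Emit:
jog_arm([
  {"offset": [0,0.01,0],"twist": [0,0,0],"fingers": -1},
  {"offset": [0,0.01,0],"twist": [0,0,0],"fingers": -1},
])

```text
clock: 10.6
position: [0.4903, -0.0023, 0.0434]
ee_rot: [-3.136, 0.126, -0.007]
force: [5.0, 8.2, -0.1]
width: 0.007
gripper_force: 4.1
```

Emit:
jog_arm([
  {"offset": [0.03,-0.15,0],"twist": [0,0,0],"fingers": -1},
  {"offset": [0.05,-0.3,0],"twist": [0,0,0],"fingers": -1},
  {"offset": [0.05,-0.3,0],"twist": [0,0,0],"fingers": -1},
  {"offset": [0.05,-0.3,0],"twist": [0,0,0],"fingers": -1},
])

```text
clock: 11.1
position: [0.499, 0.0385, 0.0425]
ee_rot: [3.138, -0.13, -0.001]
force: [-0.5, -1.0, -1.0]
width: 0.003
gripper_force: 0.0
```

Emit:
jog_arm([
  {"offset": [0,0.08,0],"twist": [0,0,0],"fingers": -1},
  {"offset": [-0.01,0.11,0],"twist": [0,0,0],"fingers": -1},
  {"offset": [-0.02,0.14,0],"twist": [0,0,0],"fingers": -1},
  {"offset": [-0.02,0.14,0],"twist": [0,0,0],"fingers": -1},
])

```text
clock: 11.6
position: [0.4957, 0.02, 0.043]
ee_rot: [-3.137, 0.129, -0.004]
force: [3.4, 6.5, -4.2]
width: 0.005
gripper_force: 3.6
```

Still sliding level. I'll continue pull 4 in short steps.

Emit:
jog_arm([
  {"offset": [-0.01,0.03,0],"twist": [0,0,0],"fingers": -1},
  {"offset": [-0.01,0.04,0],"twist": [0,0,0],"fingers": -1},
  {"offset": [-0.01,0.04,0],"twist": [0,0,0],"fingers": -1},
])

```text
clock: 11.98
position: [0.4944, 0.0161, 0.0431]
ee_rot: [-3.135, 0.126, -0.006]
force: [4.2, 11.7, -5.6]
width: 0.002
gripper_force: 6.0
```

Emit:
jog_arm([
  {"offset": [0,0.02,0],"twist": [0,0,0],"fingers": -1},
  {"offset": [0,0.03,0],"twist": [0,0,0],"fingers": -1},
  {"offset": [0,0.03,0],"twist": [0,0,0],"fingers": -1},
])

```text
clock: 12.35
position: [0.4937, 0.0131, 0.0431]
ee_rot: [-3.133, 0.123, -0.005]
force: [2.8, 17.7, -5.5]
width: 0.004
gripper_force: 8.5
```

```bash
python3 - <<'E'
from h import *
o=observe(); print(o["clock"],o["position"],o["force"],o["ft_torque"])
get_image("scene"); o=observe(); print(o["position"],o["force"])
E
```

```text
12.35 [0.49366418 0.01313774 0.04311978] [ 2.79542025 17.68179131 -5.46329579] [ 3.55926348 -0.53291267  0.12319905]
[0.49368906 0.01312552 0.04311035] [ 2.43434131 17.62819192 -4.69221492]
```

The trigger has gone stiff and the squeeze is firm, so I'm letting the trigger back.

Emit:
jog_arm([
  {"offset": [0.01,-0.1,0],"twist": [0,0,0],"fingers": -1},
  {"offset": [0.03,-0.22,0],"twist": [0,0,0],"fingers": -1},
  {"offset": [0.03,-0.22,0],"twist": [0,0,0],"fingers": -1},
  {"offset": [0.03,-0.22,0],"twist": [0,0,0],"fingers": -1},
])

```text
clock: 12.9
position: [0.4991, 0.0404, 0.0425]
ee_rot: [3.138, -0.13, -0.001]
force: [0.0, 0.3, -1.2]
width: 0.006
gripper_force: 0.0
```

```bash
python3 - <<'E'
from h import *
o=observe(); print(o["clock"],o["position"],o["force"])
a=save("wrist","w5"); im=get_image("side")[150:210,220:300]
cv2.imwrite("pics/s3.png",np.hstack([cv2.resize(im[:,:,::-1],(320,240),interpolation=cv2.INTER_CUBIC),cv2.resize(a[:240,:400,::-1],(400,240))]))
E
```

```text
12.9 [0.49905166 0.04036694 0.04250857] [ 0.01548491  0.29596819 -1.18807237]
```

View pics/s3.png

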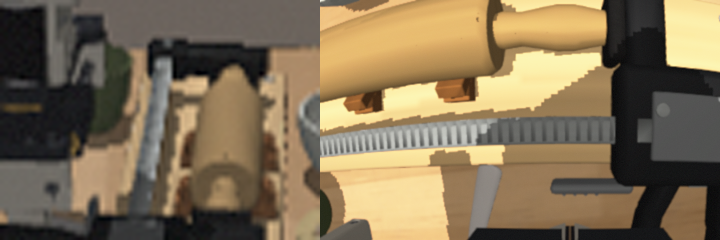

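The left handle looks seated and the jaw is against it. I'll raise the arm for a clear look before releasing.

Emit:
jog_arm([
  {"offset": [-0.1,-0.3,-0.4],"twist": [0,0,0],"fingers": -1},
  {"offset": [-0.2,-0.7,-0.8],"twist": [0,0,0],"fingers": -1},
  {"offset": [-0.2,-0.7,-1],"twist": [0,0,0],"fingers": -1},
  {"offset": [-0.2,-0.7,-1],"twist": [0,0,0],"fingers": -1},
])

```text
clock: 13.5
position: [0.4798, 0.1516, 0.197]
ee_rot: [-3.136, 0.124, -0.011]
force: [0.0, -0.0, -0.7]
width: 0.003
gripper_force: 0.0
```

```bash
python3 - <<'E'
from h import *
np.set_printoptions(precision=4,suppress=True)
o=observe(); print(o["clock"],o["position"])
c=calibration("wrist"); a=save("wrist","w6")
cv2.imwrite("pics/w6b.png",cv2.resize(a[0:200,0:360,::-1],(792,440),interpolation=cv2.INTER_CUBIC))
for t in("jaw_pad","jaw_face","pin_centre","release_tab","trigger_pull"):
    for r in landmark_of(t,"wrist")[:1]: print(t,round(r["conf"],2),np.array(r["at"])*[384,512],atz("wrist",r["at"],.045,c))
E
```

```text
13.5 [0.4798 0.1516 0.197 ]
jaw_pad 0.6 [ 49.8048 144.2816] [0.6315 0.2477 0.045 ]
jaw_face 0.57 [ 49.3056 156.5184] [0.6295 0.2344 0.045 ]
pin_centre 0.56 [ 48.192  265.6768] [0.6171 0.1255 0.045 ]
release_tab 0.48 [129.7152 361.0112] [0.5306 0.0332 0.045 ]
trigger_pull 0.7 [156.4032 380.9792] [0.5017 0.0105 0.045 ]
```

View pics/w6b.png

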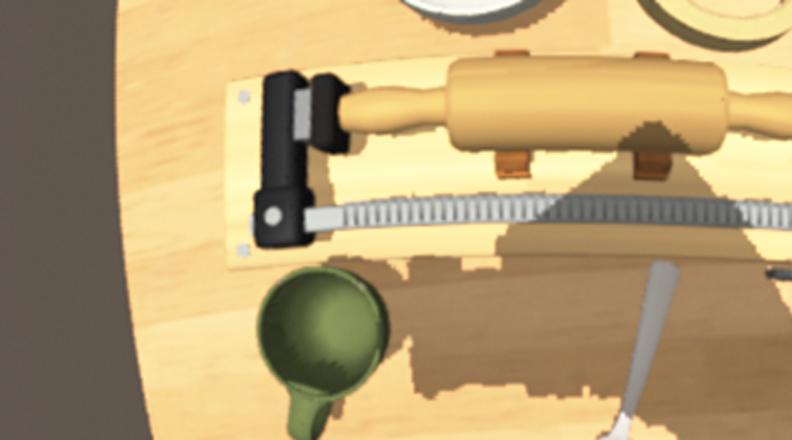

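The pad is tight on the handle, the handle is flush with the barrel, and the jaw has travelled 33–35 mm, so it is latched at 35. Next is the release tab.

Emit:
jog_arm([
  {"offset": [0.1,0.35,0],"twist": [0,0,0],"fingers": -1},
  {"offset": [0.22,0.69,0.2],"twist": [0,0,0],"fingers": -1},
  {"offset": [0.22,0.69,0.5],"twist": [0,0,0],"fingers": -1},
  {"offset": [0.22,0.69,0.9],"twist": [0,0,0],"fingers": -1},
  {"offset": [0.22,0.69,1],"twist": [0,0,0],"fingers": -1},
  {"offset": [0.22,0.69,1],"twist": [0,0,0],"fingers": -1},
])

```text
clock: 14.55
position: [0.5021, 0.0426, 0.0423]
ee_rot: [3.139, -0.128, -0.004]
force: [0.7, -0.0, 0.0]
width: 0.004
gripper_force: 0.0
```

Emit:
jog_arm([
  {"offset": [0.05,0,0.02],"twist": [0,0,0],"fingers": -1},
  {"offset": [0.1,0,0.02],"twist": [0,0,0],"fingers": -1},
  {"offset": [0.1,0,0.02],"twist": [0,0,0],"fingers": -1},
])

```text
clock: 14.92
position: [0.5192, 0.0415, 0.0408]
ee_rot: [-3.139, 0.13, -0.004]
force: [0.0, 0.2, -0.4]
width: 0.002
gripper_force: 0.0
```

Emit:
jog_arm([
  {"offset": [0.02,0,0],"twist": [0,0,0],"fingers": -1},
  {"offset": [0.04,0,0],"twist": [0,0,0],"fingers": -1},
  {"offset": [0.04,0,0],"twist": [0,0,0],"fingers": -1},
])

```text
clock: 15.3
position: [0.5234, 0.041, 0.0397]
ee_rot: [3.139, -0.129, -0.001]
force: [-0.2, -0.2, -0.7]
width: 0.005
gripper_force: 0.0
```

Emit:
jog_arm([
  {"offset": [0.02,0,0],"twist": [0,0,0],"fingers": -1},
  {"offset": [0.03,0,0],"twist": [0,0,0],"fingers": -1},
  {"offset": [0.03,0,0],"twist": [0,0,0],"fingers": -1},
])

```text
clock: 15.68
position: [0.5268, 0.0408, 0.0395]
ee_rot: [3.139, -0.128, -0.004]
force: [-4.7, 1.5, 3.7]
width: 0.004
gripper_force: 2.6
```

Emit:
jog_arm([
  {"offset": [0.02,0,0],"twist": [0,0,0],"fingers": -1},
  {"offset": [0.04,0,0],"twist": [0,0,0],"fingers": -1},
  {"offset": [0.04,0,0],"twist": [0,0,0],"fingers": -1},
])

```text
clock: 16.05
position: [0.5315, 0.0405, 0.0392]
ee_rot: [3.138, -0.128, -0.007]
force: [-9.0, 2.6, 4.8]
width: 0.002
gripper_force: 4.6
```

Pressed in by about 7 mm. I'll add a touch more and hold for about two seconds.

Emit:
jog_arm([
  {"offset": [0.005,0,0],"twist": [0,0,0],"fingers": -1},
  {"offset": [0.005,0,0],"twist": [0,0,0],"fingers": -1},
  {"offset": [0.005,0,0],"twist": [0,0,0],"fingers": -1},
  {"offset": [0.005,0,0],"twist": [0,0,0],"fingers": -1},
  {"offset": [0.005,0,0],"twist": [0,0,0],"fingers": -1},
  {"offset": [0.005,0,0],"twist": [0,0,0],"fingers": -1},
  {"offset": [0.005,0,0],"twist": [0,0,0],"fingers": -1},
  {"offset": [0.005,0,0],"twist": [0,0,0],"fingers": -1},
  {"offset": [0.005,0,0],"twist": [0,0,0],"fingers": -1},
  {"offset": [0.005,0,0],"twist": [0,0,0],"fingers": -1},
  {"offset": [0.005,0,0],"twist": [0,0,0],"fingers": -1},
  {"offset": [0.005,0,0],"twist": [0,0,0],"fingers": -1},
  {"offset": [0.005,0,0],"twist": [0,0,0],"fingers": -1},
  {"offset": [0.005,0,0],"twist": [0,0,0],"fingers": -1},
  {"offset": [0.005,0,0],"twist": [0,0,0],"fingers": -1},
  {"offset": [0.005,0,0],"twist": [0,0,0],"fingers": -1},
])

```text
clock: 18.05
position: [0.5316, 0.0404, 0.0392]
ee_rot: [3.138, -0.127, -0.009]
force: [-11.1, 1.9, 6.4]
width: 0.006
gripper_force: 5.6
```

Emit:
jog_arm([
  {"offset": [-0.1,0,0],"twist": [0,0,0],"fingers": -1},
  {"offset": [-0.2,0,0],"twist": [0,0,0],"fingers": -1},
  {"offset": [-0.2,0,-0.4],"twist": [0,0,0],"fingers": -1},
  {"offset": [-0.3,-0.4,-0.8],"twist": [0,0,0],"fingers": -1},
  {"offset": [-0.3,-0.7,-1],"twist": [0,0,0],"fingers": -1},
  {"offset": [-0.3,-0.7,-1],"twist": [0,0,0],"fingers": -1},
  {"offset": [-0.3,-0.7,-1],"twist": [0,0,0],"fingers": -1},
])

```text
clock: 18.92
position: [0.4986, 0.1489, 0.19]
ee_rot: [-3.139, 0.126, -0.002]
force: [0.2, -0.7, -1.1]
width: 0.009
gripper_force: 0.0
```

```bash
python3 - <<'E'
from h import *
np.set_printoptions(precision=4,suppress=True)
o=observe(); print(o["clock"],o["position"],o["force"])
c=calibration("wrist"); a=save("wrist","w7")
cv2.imwrite("pics/w7b.png",cv2.resize(a[0:230,0:440,::-1],(792,414),interpolation=cv2.INTER_CUBIC))
for t in("jaw_pad","jaw_face","pin_centre","release_tab","trigger_pull"):
    for r in landmark_of(t,"wrist")[:1]: print(t,round(r["conf"],2),np.array(r["at"])*[384,512],atz("wrist",r["at"],.045,c))
E
```

```text
18.925 [0.4986 0.1489 0.19  ] [ 0.1665 -0.707  -1.0871]
jaw_pad 0.64 [ 74.9184 104.704 ] [0.6297 0.2875 0.045 ]
jaw_face 0.83 [ 70.0032 109.2096] [0.6338 0.2818 0.045 ]
pin_centre 0.96 [ 66.8928 260.7104] [0.6148 0.1289 0.045 ]
release_tab 0.72 [143.8848 362.5984] [0.5343 0.0313 0.045 ]
trigger_pull 0.92 [175.104 380.416] [0.5006 0.0107 0.045 ]
```

View pics/w7b.png

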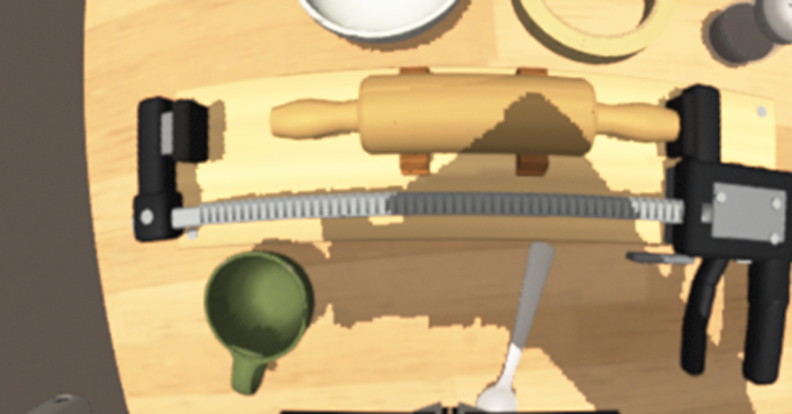

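The jaw has run right back at px (190,130), well clear. The handle is flush with the barrel, the pin is in its saddles and the other things are undisturbed. Handing in.

```bash
python3 -c "from cell import *; print(sign_off())"
```

```text
the job is handed in; nothing more can be done
None
```

I handed the job in at about 19 s: the left handle is home, the jaw squeezed it firmly and has run right back, and the mended pin lies in its saddles, but the last pull reached about 17.6 N, slightly over the 17 N crushing limit.

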